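# Snap the lid of the patty box shut all round

### The arm

A 6-joint arm with a two-finger parallel gripper is mounted at the origin on the work surface. World frame = base frame: x ahead of the robot, y to its left, z up, the work surface at z = 0. Lengths are in m, angles in rad, forces in N, time in s.
With the tool pointing down it reaches from about 0.35 to 0.775 m from the base axis. Payload 7.3 kg.
Tool frame: the origin (TCP) lies between the finger pads; the fingertips stand 8 mm ahead of it and the grasp point (between the pads) lies 11 mm behind it (robot.nose_length is the distance from the TCP to the fingertips, in m); z points along the fingers, y is the line along which they close (so a half turn about z gives the same grasp; the last joint's range is limited). The gripper opens to 92 mm and grips with 3 to 60 N. Pads are 19 mm wide; open, the fingers measure 130 mm over their backs; the gripper's body (75 mm by 190 mm) begins 47 mm behind the grasp point.
Start: joints at [0.997, 0.342, 1.524, -0, 1.275, -0.146], TCP at [0.218, 0.478, 0.195] pointing down, gripper open.
Joint ranges: [-2.53, 2.53], [-0.77, 2.02], [0.04, 2.7], [-1, 4.14], [0.28, 2.66], [-3.11, 3.11]. Speed limits (rad/s): [2.57, 2.57, 3.14, 3.14, 3.14, 3.14].

### API

Orientations are given as [roll, pitch, yaw] about the fixed x, y, z axes, in that order (R = Rz(yaw) Ry(pitch) Rx(roll)).
In Python, from cell import robot gives the robot as it stands. The module is installed in compiled form; this text tells all that it offers.
- The arm moves only by the shell command python3 -m jog 'ROWS' [FORCE]. ROWS is JSON, a list that holds one entry, the list of rows, each a list of 5 numbers: the gripper's target within -1 to 1 (fully open at 1, half-way at 0, shut at -1), then the shift along the tool's x, y, z in m, then the turn about the tool's z in rad. A call has 1 to 5 rows; each row is the pose to reach, as a shift and turn from the pose commanded when the call began, along the tool's axes at that moment; what a row does not reach only later rows make up. A row lasts 1/12 s, in which the tool goes at most 41.7 mm and 7.16 degrees, less where a joint would pass 70% of its speed; a pose out of reach is approached as far as the arm can. A call with a gripper value outside its range is refused whole. The fingers move at their own pace and stop on an object; FORCE is the grip in N (left out, the last holds). Time passes only in rows, so rows that repeat a pose let the fingers close. It gives the time, the measured TCP pose, the force, the opening and the grip force at its end, in the units of the state.
- robot.observe(): the state, without advancing time (a new reading comes with each control period).
- robot.read_camera(name): name is "scene" or "top" or "wrist"; returns the picture (384x512x3 uint8, red, green, blue); there is no depth.
- robot.camera_model(name): a dict with "camera_matrix" (3x3 intrinsics, pixels), "dist_coeffs" ([k1, k2, p1, p2, k3] as OpenCV has them; the pictures are not rectified), "position" and "attitude" of the camera in the world; the wrist camera has in their place "mount" (4x4, takes a point from camera to tool coordinates, whose origin is the TCP and whose axes are the flange's). Camera axes: x right, y down, z forward; pixel columns grow to the right and rows downward; lengths in m; the calibration is good to about 2 mm. A picture is of the moment at which its call begins: read the wrist's pose just before it. camera_model takes no time and is no camera call.
- robot.hand_in(): hands the job in; it is judged then, once.
The state is a dict: "time": time; "qpos": joint angles; "qvel": joint speeds; "joint_efforts": joint torques, N m; "tool_pos": TCP position; "tool_rot": TCP orientation; "contact_force": force on the tool from outside, world axes, zero at the start; "torque": the same for the moment, N m; "opening": finger opening in m; "grip_force": force on a finger pad.
Only numpy, scipy, OpenCV 4.12 (cv2) and the standard library are available. Lean on these libraries where they do the work, as an engineer would, in place of code of your own. Each camera call takes 0.05 s, during which the arm holds its last target. There are 200 camera calls.

### The job

The food box of patties has its white lid only laid on: with your fingertips press the lid's rim down, going all the way round over the four corners and the middle of each side, until every section has clicked shut (some may have caught already). Only press: do not lift, tip or shove the box, and leave the things standing around it where they are; finish with your hand clear.

Things in the scene. Friction and masses are not known exactly. Their poses are not given: they have to be found in the camera images.
- box: clear plastic food box full of meat patties (0.85 kg in all), loose on the table, its white snap-fit lid laid on it. Over the lid 146 mm (box x) by 196 mm (box y, the long way), corners rounded; the tub tapers to 120 x 170 mm at the table. Origin: centre of its underside; z up; x points away from the robot, turned up to 0.5 rad either way. A thumb tab sticks out 11 mm from one corner, at +x +y
- lid (a point): middle of the lid, at the level of the standing-up rim top: 75 mm above the table; axes as the box. A raised rim 14 mm wide, with a 6 mm flat on top, runs all round the lid, its centre line 66 mm (x) and 91 mm (y) from this point. A section's top is 75 mm above the table while it stands up (a 5 mm gap shows under its skirt), 70 mm when shut. The panel inside the rim is fixed, at 65 mm
- rim_near (a joint): rim section: long side that faces the robot, centre at (-66, 0) mm, 100 mm long (box frame). How far it is pressed down: 0 = standing up, 0.005 m = clicked shut. Moves straight down by itself wherever along it it is pushed: resists with about 9 N from the start, gives way 2.5 mm down, jumps to 5 mm and stays; let go sooner it springs back up. Hard stop at 5 mm
- rim_far (a joint): rim section: long side away from the robot, centre at (+66, 0) mm, 100 mm long (box frame). How far it is pressed down: 0 = standing up, 0.005 m = clicked shut. Moves straight down by itself wherever along it it is pushed: resists with about 9 N from the start, gives way 2.5 mm down, jumps to 5 mm and stays; let go sooner it springs back up. Hard stop at 5 mm
- rim_left (a joint): rim section: short side at the robot's left, centre at (0, +91) mm, 60 mm long (box frame). How far it is pressed down: 0 = standing up, 0.005 m = clicked shut. Moves straight down by itself wherever along it it is pushed: resists with about 9 N from the start, gives way 2.5 mm down, jumps to 5 mm and stays; let go sooner it springs back up. Hard stop at 5 mm
- rim_right (a joint): rim section: short side at the robot's right, centre at (0, -91) mm, 60 mm long (box frame). How far it is pressed down: 0 = standing up, 0.005 m = clicked shut. Moves straight down by itself wherever along it it is pushed: resists with about 9 N from the start, gives way 2.5 mm down, jumps to 5 mm and stays; let go sooner it springs back up. Hard stop at 5 mm
- rim_near_left (a joint): rim section: rounded corner, its middle at (-60, +85) mm (box frame). How far it is pressed down: 0 = standing up, 0.005 m = clicked shut. Moves straight down by itself wherever along it it is pushed: resists with about 9 N from the start, gives way 2.5 mm down, jumps to 5 mm and stays; let go sooner it springs back up. Hard stop at 5 mm
- rim_near_right (a joint): rim section: rounded corner, its middle at (-60, -85) mm (box frame). How far it is pressed down: 0 = standing up, 0.005 m = clicked shut. Moves straight down by itself wherever along it it is pushed: resists with about 9 N from the start, gives way 2.5 mm down, jumps to 5 mm and stays; let go sooner it springs back up. Hard stop at 5 mm
- rim_far_left (a joint): rim section: rounded corner with the thumb tab, its middle at (+60, +85) mm (box frame). How far it is pressed down: 0 = standing up, 0.005 m = clicked shut. Moves straight down by itself wherever along it it is pushed: resists with about 9 N from the start, gives way 2.5 mm down, jumps to 5 mm and stays; let go sooner it springs back up. Hard stop at 5 mm
- rim_far_right (a joint): rim section: rounded corner, its middle at (+60, -85) mm (box frame). How far it is pressed down: 0 = standing up, 0.005 m = clicked shut. Moves straight down by itself wherever along it it is pushed: resists with about 9 N from the start, gives way 2.5 mm down, jumps to 5 mm and stays; let go sooner it springs back up. Hard stop at 5 mm
- can: drinks can, 66 mm across, 115 mm high; a loose bystander, origin at the centre of its underside
- tin: low round food tin with pull ring, 74 mm across, 42 mm high; a loose bystander, origin at the centre of its underside
- shaker: steel spice shaker, 52 mm across, 98 mm high; a loose bystander, origin at the centre of its underside
- ramekin: small white bowl, 80 mm across, 40 mm high; a loose bystander, origin at the centre of its underside
- press: cast patty press with a knob on top, 110 mm across, 78 mm high; a loose bystander, origin at the centre of its underside
- second_can: another drinks can, 66 mm across, 115 mm high, further off to the left; a loose bystander, origin at the centre of its underside

How it is judged:
At the end, for the whole second after the job is handed in: all eight rim sections are pressed down by more than 3.5 mm of their 5 mm and stay there by themselves; the box stands upright on the table, at rest, within 40 mm of where it stood; every bystander stands upright within 30 mm of where it stood (value of joint each of rim_near, rim_far, rim_left, rim_right, rim_near_left, rim_near_right, rim_far_left, rim_far_right above 0.0035 m and height (world z) of box below 0.008 m and angle between box's own z axis and vertical below 0.08 rad and distance of box from where it was at the start of the episode below 0.04 m and linear speed of box below 0.03 m/s and distance of each of can, tin, shaker, ramekin, press, second_can from where it was at the start of the episode below 0.03 m and angle between each of can, tin, shaker, ramekin, press, second_can's own z axis and vertical below 0.3 rad); the robot touches nothing.
It fails at once if the box is lifted or tipped up (height (world z) of box above 0.012 m or angle between box's own z axis and vertical above 0.15 rad).
It fails at once if the box is shoved more than 40 mm from where it stood (distance of box from where it was at the start of the episode above 0.04 m).
It fails at once if one of the things standing about is shoved more than 30 mm, lifted or knocked over (distance of any of can, tin, shaker, ramekin, press, second_can from where it was at the start of the episode above 0.03 m or angle between any of can, tin, shaker, ramekin, press, second_can's own z axis and vertical above 0.3 rad).
It also fails if it takes over 54 s, if anything falls off the work surface, if the arm or the gripper's body presses on something with over 40 N, if the wrist force passes 120 N, or if a joint passes its speed limit or range.

## Working session

There is one attempt and no reset: what is moved stays moved. The work goes in short steps, Python scripts to look and compute and a shell command to move; the robot and the scene stay as the last step left them, time stands still between calls to the robot, and variables do not carry over. Pictures are saved under pics/ and viewed, at most 10 in all, crops included, and the job is handed in when it is done.

```bash
mkdir -p pics
python3 - <<'E'
from cell import robot
import cv2
s=robot.observe();print(s['time'],s['tool_pos'],s['tool_rot'],s['opening'],robot.nose_length)
for n in ['scene','top','wrist']:
    m=robot.camera_model(n);print(n,{k:(v.tolist() if hasattr(v,'tolist') else v) for k,v in m.items()})
im=[robot.read_camera(n)[:,:,::-1] for n in ['top','scene']]
for n,i in zip(['top','scene'],im): cv2.imwrite(f'pics/{n}0.png',i)
E
```

```text
0.0 [0.2175284  0.47730655 0.19452086] [-3.14002937e+00 -2.33333078e-04  2.71380795e+00] 0.09189076124691704 0.008
scene {'camera_matrix': [[491.53447999577673, 0.0, 256.6411713599105], [0.0, 491.53447999577673, 196.12208310346645], [0.0, 0.0, 1.0]], 'dist_coeffs': [-0.1991743901470065, 0.0, 0.0, 0.0, 0.0], 'position': [1.4713332563410086, 0.26932526292947556, 1.4053848244196911], 'attitude': [-2.531101479044155, -0.0028673428198568995, 1.9043733850777214]}
top {'camera_matrix': [[406.2316453384186, 0.0, 252.16052556288835], [0.0, 406.2316453384186, 199.99758752875383], [0.0, 0.0, 1.0]], 'dist_coeffs': [0.013417133313208807, 0.0, 0.0, 0.0, 0.0], 'position': [0.3991902861247374, -0.013492825271599418, 1.4622825119169411], 'attitude': [-3.00918448321244, -0.005895466152805007, -1.5731429080839519]}
wrist {'camera_matrix': [[331.9690585195875, 0.0, 259.7729129571256], [0.0, 331.9690585195875, 194.8601695177878], [0.0, 0.0, 1.0]], 'dist_coeffs': [-0.025921457826353057, 0.0, 0.0, 0.0, 0.0], 'mount': [[-0.0005059114198475386, -0.9644679742749834, -0.26419930100502564, 0.07166526400387789], [0.9999995252195477, -0.0002679007462778894, -0.0009369044075431137, 0.00019413374435761632], [0.0008328351061271538, -0.2641996495590011, 0.9644676518984897, -0.18946459057010773], [0.0, 0.0, 0.0, 1.0]]}
```

View pics/top0.png

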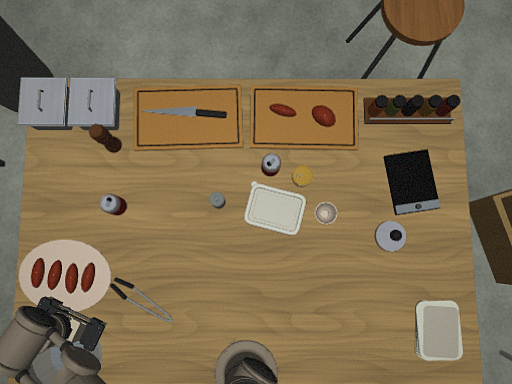

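View pics/scene0.png

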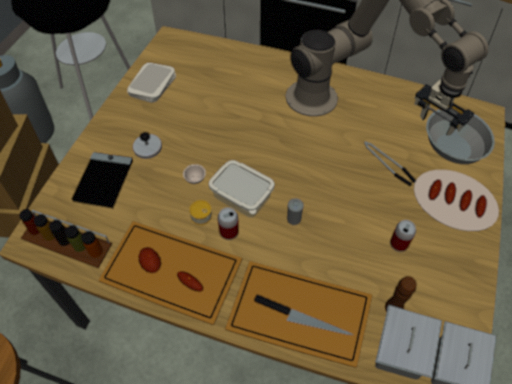

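The top view shows the lid at about (275,208), with its tab at (254,185). The shaker is at (217,200), can (271,163), tin (302,176), ramekin (326,212), press (391,236) and second can (113,204). The scene view agrees, so I'll measure next.

```bash
cat > h.py <<'E'
import numpy as np,cv2
from cell import robot
from scipy.spatial.transform import Rotation as R
def cast(name,uv,z):
    m=robot.camera_model(name);K=np.array(m['camera_matrix']);d=np.array(m['dist_coeffs'])
    p=cv2.undistortPoints(np.array(uv,float).reshape(-1,1,2),K,d).reshape(-1,2)
    r=R.from_euler('xyz',m['attitude']).apply(np.c_[p,np.ones(len(p))]);o=np.array(m['position'])
    return o+r*((z-o[2])/r[:,2])[:,None]
E
python3 - <<'E'
from h import *
for n,c in [('top',(275,208)),('scene',(241,186))]:
    im=cv2.imread(f'pics/{n}0.png');hsv=cv2.cvtColor(im,cv2.COLOR_BGR2HSV)
    m=((hsv[...,1]<60)&(hsv[...,2]>140)).astype(np.uint8)
    k,l,st,ce=cv2.connectedComponentsWithStats(m)
    i=l[c[1],c[0]];print(n,st[i],ce[i])
    b=(l==i).astype(np.uint8);
    cs,_=cv2.findContours(b,cv2.RETR_EXTERNAL,cv2.CHAIN_APPROX_NONE)
    ct=max(cs,key=cv2.contourArea)[:,0]
    for z in (.068,.072):
        w=cast(n,ct,z)[:,:2]
        h=cv2.minAreaRect((w*1000).astype(np.float32));print(z,h)
    big=cv2.resize(im[c[1]-60:c[1]+60,c[0]-80:c[0]+80],None,fx=5,fy=5,interpolation=cv2.INTER_CUBIC)
    cv2.drawContours(big,[((ct-[c[0]-80,c[1]-60])*5+2).astype(np.int32)],-1,(0,0,255),1)
    cv2.imwrite(f'pics/{n}c.png',big)
for nm,uv,z in [('shaker',(217,198),.098),('can',(270,158),.115),('tin',(302,175),.042),('ramekin',(326,211),.04),('press',(391,236),.04)]:
    print(nm,cast('top',[uv],z)[0])
E
```

```text
top [ 244  181   62   54 2350] [274.43829787 208.66553191]
0.068 ((556.515869140625, -98.31455993652344), (200.38067626953125, 149.3792724609375), 74.94882202148438)
0.072 ((556.0645141601562, -98.07125091552734), (199.8057861328125, 148.95071411132812), 74.94883728027344)
scene [ 209  160   65   49 1863] [241.20987654 184.44498121]
0.068 ((552.9918823242188, -101.10169982910156), (197.65663146972656, 148.5735626220703), 74.55924987792969)
0.072 ((555.738525390625, -99.9937515258789), (197.06546020507812, 148.1292724609375), 74.55924224853516)
shaker [0.5878934  0.09715565 0.098     ]
can [ 0.72227289 -0.08272293  0.115     ]
tin [ 0.67778763 -0.19985388  0.042     ]
ramekin [ 0.54910883 -0.2822717   0.04      ]
press [ 0.46100913 -0.50688736  0.04      ]
```

View pics/topc.png

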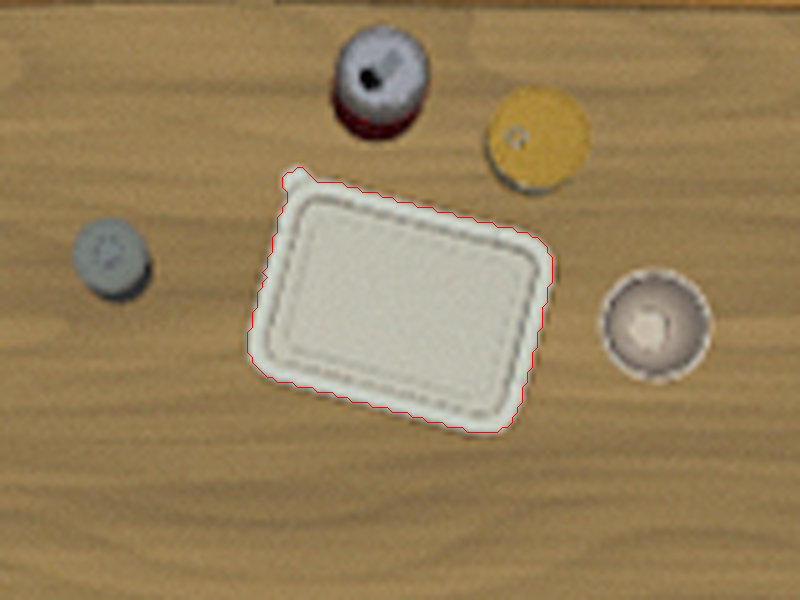

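View pics/scenec.png

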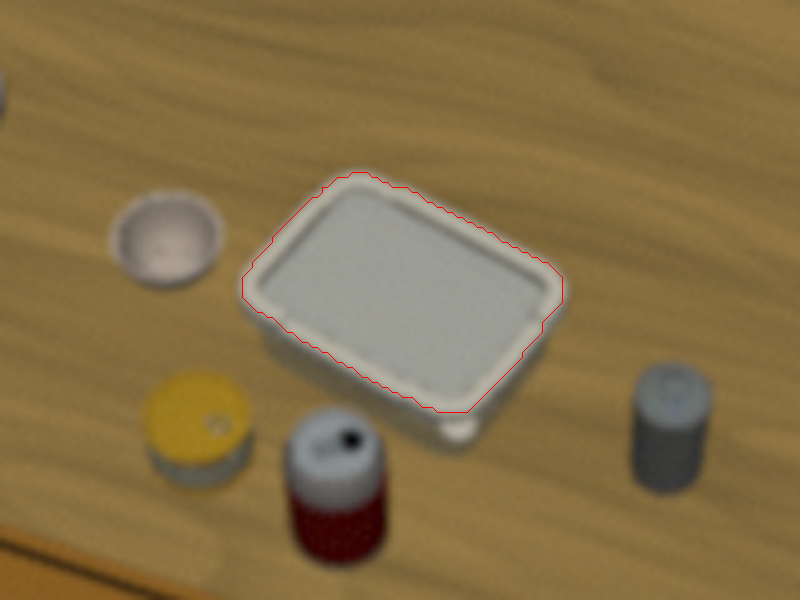

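The two views agree: lid centre about (0.5555, -0.0995), yaw about -0.266, outline close to 196 x 146 mm. The near sides look snug, but I'll press all eight sections. With the fingers shut (about 38 x 19 mm) and tool y along box y, the presses stay clear of the bystanders.

```bash
cat > st.py <<'E'
from h import *
C=np.array([.5555,-.0995]);Y=-.266
S=dict(near_left=(-60,85),near=(-66,0),near_right=(-60,-85),right=(0,-91),far_right=(60,-85),far=(66,0),far_left=(60,85),left=(0,91))
s=robot.observe();p=np.array(s['tool_pos']);Rt=R.from_euler('xyz',s['tool_rot'])
c,n=np.cos(Y),np.sin(Y)
print('t%.2f'%s['time'],'tips z',round(p[2]-.008,4),'yaw',round(s['tool_rot'][2],3),'turn',round(s['tool_rot'][2]-(np.pi+Y),3))
for k,(x,y) in S.items():
    w=C+np.array([c*x-n*y,n*x+c*y])/1000
    print(k,w.round(3),Rt.inv().apply([w[0]-p[0],w[1]-p[1],0])[:2].round(4))
E
python3 st.py
```

```text
t0.10 tips z 0.1866 yaw 2.714 turn -0.162
near_left [ 0.52  -0.002] [-0.4739 -0.3104]
near [ 0.492 -0.082] [-0.4817 -0.3953]
near_right [ 0.475 -0.166] [-0.5013 -0.4782]
right [ 0.532 -0.187] [-0.5615 -0.4745]
far_right [ 0.591 -0.197] [-0.6197 -0.4589]
far [ 0.619 -0.117] [-0.612 -0.374]
far_left [ 0.636 -0.033] [-0.5923 -0.2911]
left [ 0.579 -0.012] [-0.5322 -0.2949]
```

```bash
python3 -m jog '[[[-1,-0.032,-0.021,0,0],[-1,-0.064,-0.042,0,0],[-1,-0.096,-0.063,0,0],[-1,-0.128,-0.084,0,0],[-1,-0.158,-0.1035,0,0]]]' 20
python3 -m jog '[[[-1,-0.032,-0.021,0,0],[-1,-0.064,-0.042,0,0],[-1,-0.096,-0.063,0,0],[-1,-0.128,-0.084,0,0],[-1,-0.158,-0.1035,0,0]]]'
python3 -m jog '[[[-1,-0.032,-0.021,0,-0.08],[-1,-0.064,-0.042,0,-0.162],[-1,-0.096,-0.063,0,-0.162],[-1,-0.128,-0.084,0,-0.162],[-1,-0.158,-0.1035,0,-0.162]]]'
python3 -m jog '[[[-1,0,0,0,0],[-1,0,0,0,0]]]'
python3 st.py
```

```text
time: 0.52
tool_pos: [0.319, 0.3162, 0.195]
tool_rot: [-3.141, -0.0, 2.714]
contact_force: [0.8, 0.1, 0.3]
opening: 0.0635
grip_force: 0.0
time: 0.93
tool_pos: [0.42, 0.1563, 0.1951]
tool_rot: [-3.141, -0.0, 2.713]
contact_force: [0.2, 0.8, 0.4]
opening: 0.0297
grip_force: 0.0
time: 1.35
tool_pos: [0.5208, -0.0036, 0.1949]
tool_rot: [-3.142, -0.0, 2.875]
contact_force: [1.0, -0.0, -0.3]
opening: 0.0006
grip_force: 0.0
time: 1.52
tool_pos: [0.5204, -0.0029, 0.1943]
tool_rot: [3.142, -0.002, 2.873]
contact_force: [-0.4, 0.4, 0.9]
opening: 0.0005
grip_force: 0.0
t1.52 tips z 0.1863 yaw 2.873 turn -0.003
near_left [ 0.52  -0.002] [0.0007 0.001 ]
near [ 0.492 -0.082] [ 0.0065 -0.084 ]
near_right [ 0.475 -0.166] [ 0.0002 -0.169 ]
right [ 0.532 -0.187] [-0.0598 -0.1748]
far_right [ 0.591 -0.197] [-0.1198 -0.1686]
far [ 0.619 -0.117] [-0.1255 -0.0836]
far_left [ 0.636 -0.033] [-0.1193  0.0014]
left [ 0.579 -0.012] [-0.0592  0.0072]
```

```bash
python3 -m jog '[[[-1,0,0,0.04,0],[-1,0,0,0.08,0],[-1,0,0,0.1,0],[-1,0,0,0.103,0],[-1,0,0,0.103,0]]]'
python3 -m jog '[[[-1,0,0,0.003,0],[-1,0,0,0.006,0],[-1,0,0,0.009,0],[-1,0,0,0.011,0]]]'
python3 -m jog '[[[-1,0,0,0.002,0],[-1,0,0,0.003,0],[-1,0,0,0.003,0]]]'
```

```text
time: 1.93
tool_pos: [0.519, -0.0003, 0.0915]
tool_rot: [-3.141, -0.003, 2.877]
contact_force: [0.1, -0.3, 0.5]
opening: 0.0004
grip_force: 0.0
time: 2.27
tool_pos: [0.5208, -0.0014, 0.0819]
tool_rot: [3.141, 0.002, 2.876]
contact_force: [0.4, 0.3, -0.4]
opening: 0.0005
grip_force: 0.0
time: 2.52
tool_pos: [0.5202, -0.0015, 0.0782]
tool_rot: [3.141, -0.0, 2.876]
contact_force: [-0.3, 0.5, -0.6]
opening: 0.0005
grip_force: 0.0
```

```bash
python3 -m jog '[[[-1,0,0,0.002,0],[-1,0,0,0.003,0],[-1,0,0,0.003,0]]]'
```

```text
time: 2.77
tool_pos: [0.5201, -0.0014, 0.075]
tool_rot: [3.142, -0.0, 2.876]
contact_force: [-0.6, -0.1, 0.2]
opening: 0.0003
grip_force: 0.0
```

Run:
```python
from h import *
a=robot.read_camera('wrist')[:,:,::-1];b=robot.read_camera('scene')[130:240,170:310,::-1]
b=cv2.resize(b,(489,384),interpolation=cv2.INTER_CUBIC)
cv2.imwrite('pics/w1.png',cv2.resize(np.hstack([a,b]),(800,307)))
```

```text
(no output)
```

View pics/w1.png

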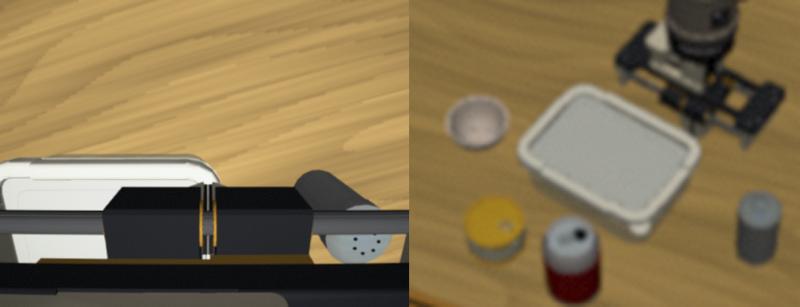

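The wrist view shows the fingertips as a thin pad pair at (208,185-258), narrower than I assumed. The lid's near-left corner is at about (215,175). In the scene crop the tip at (695,128) seems to sit just off the corner at (697,150). I'll check this numerically after raising the hand.

```bash
python3 -m jog '[[[-1,0,0,-0.02,0],[-1,0,0,-0.06,0],[-1,0.02,-0.04,-0.1,0],[-1,0.02,-0.08,-0.13,0],[-1,0.02,-0.08,-0.13,0]]]'
python3 -m jog '[[[-1,0,0,0,0],[-1,0,0,0,0],[-1,0,0,0,0]]]'
python3 - <<'E'
from h import *
s=robot.observe();im=robot.read_camera('wrist')[:,:,::-1].copy()
m=robot.camera_model('wrist');K=np.array(m['camera_matrix']);d=np.array(m['dist_coeffs']);M=np.array(m['mount'])
T=np.eye(4);T[:3,:3]=R.from_euler('xyz',s['tool_rot']).as_matrix();T[:3,3]=s['tool_pos']
E=np.linalg.inv(T@M);print(s['tool_pos'],'cam',(T@M)[:3,3])
pr=lambda P:cv2.projectPoints(np.array(P,float),cv2.Rodrigues(E[:3,:3])[0],E[:3,3],K,d)[0].reshape(-1,2)
C=np.array([.5555,-.0995]);Y=-.266;r=R.from_euler('z',Y)
pts=[r.apply([x/1000,y/1000,0])+[*C,.070] for x,y in [(-60,85),(-66,0),(-60,-85),(0,-91),(60,-85),(66,0),(60,85),(0,91)]]
for q in pr(pts): cv2.circle(im,tuple(int(v) for v in q),3,(0,0,255),-1)
q=pr([(T@[0,0,.008,1])[:3]])[0];print(q);cv2.circle(im,tuple(int(v) for v in q),3,(255,0,0),-1)
print(pr(pts).round(0).tolist())
cv2.imwrite('pics/w2.png',im)
E
```

```text
time: 3.28
tool_pos: [0.4797, -0.075, 0.2082]
tool_rot: [-3.141, 0.004, 2.877]
contact_force: [1.3, 0.2, 0.7]
opening: 0.0004
grip_force: 0.0
time: 3.53
tool_pos: [0.4797, -0.0729, 0.2045]
tool_rot: [3.141, -0.001, 2.875]
contact_force: [0.1, 0.1, 0.3]
opening: 0.0007
grip_force: 0.0
[ 0.4796761  -0.07285198  0.20450473] cam [ 0.41079309 -0.05394923  0.39404467]
[259.64608213 221.71414188]
[[338.0, 198.0], [254.0, 192.0], [170.0, 198.0], [169.0, 252.0], [178.0, 302.0], [255.0, 306.0], [331.0, 302.0], [340.0, 252.0]]
```

View pics/w2.png

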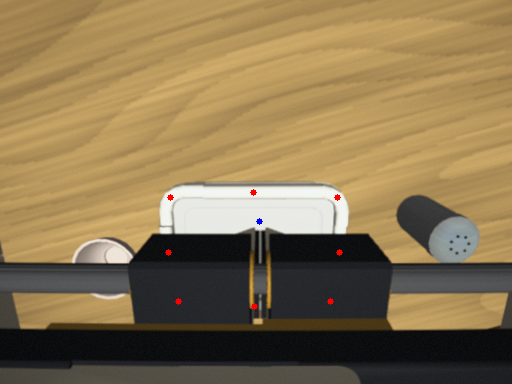

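The projected rim stations (red) land on the rim in the wrist view, with near-left at (338,198) and near at (253,192). The lid position is therefore confirmed. Next I'll try the near section and watch the force.

```bash
python3 st.py | sed -n 1,3p
python3 - <<'E'
from h import *
m=robot.camera_model('scene');E=R.from_euler('xyz',m['attitude']).as_matrix()
pt=np.array([[.5201,-.0014,.067],[.520,-.002,.07],[.5201,-.0014,.10]])
q=cv2.projectPoints(pt,cv2.Rodrigues(E.T)[0],-E.T@np.array(m['position']),np.array(m['camera_matrix']),np.array(m['dist_coeffs']))[0].reshape(-1,2)
print(q, (q-[170,130])*2.79+[409,0])
E
```

```text
t3.58 tips z 0.1961 yaw 2.876 turn 0.001
near_left [ 0.52  -0.002] [-0.0204  0.0789]
near [ 0.492 -0.082] [-0.0143 -0.0061]
[[271.95368159 183.79000888]
 [271.81915743 183.19338022]
 [272.23278999 177.90622183]] [[693.45077163 150.07412478]
 [693.07544923 148.40953082]
 [694.22948408 133.6583589 ]]
```

```bash
python3 -m jog '[[[-1,-0.014,-0.006,0.04,0],[-1,-0.014,-0.006,0.08,0],[-1,-0.014,-0.006,0.11,0],[-1,-0.014,-0.006,0.114,0],[-1,-0.014,-0.006,0.114,0]]]'
python3 -m jog '[[[-1,0,0,0.002,0],[-1,0,0,0.004,0],[-1,0,0,0.006,0],[-1,0,0,0.006,0]]]'
python3 -m jog '[[[-1,0,0,0.002,0],[-1,0,0,0.004,0],[-1,0,0,0.006,0],[-1,0,0,0.006,0]]]'
```

```text
time: 4.0
tool_pos: [0.4904, -0.0815, 0.089]
tool_rot: [3.141, -0.006, 2.877]
contact_force: [1.0, -0.6, 1.0]
opening: 0.0005
grip_force: 0.0
time: 4.33
tool_pos: [0.4925, -0.0829, 0.0861]
tool_rot: [-3.142, 0.002, 2.876]
contact_force: [0.2, -0.3, 0.3]
opening: 0.0005
grip_force: 0.0
time: 4.67
tool_pos: [0.4917, -0.0828, 0.0789]
tool_rot: [3.142, -0.001, 2.876]
contact_force: [-0.6, 0.0, 0.1]
opening: 0.0003
grip_force: 0.0
```

```bash
python3 -m jog '[[[-1,0,0,0.001,0],[-1,0,0,0.002,0],[-1,0,0,0.003,0],[-1,0,0,0.003,0]]]'
python3 -m jog '[[[-1,0,0,0.001,0],[-1,0,0,0.002,0],[-1,0,0,0.002,0]]]'
python3 -m jog '[[[-1,0,0,0.001,0],[-1,0,0,0.002,0],[-1,0,0,0.002,0]]]'
```

```text
time: 5.0
tool_pos: [0.4918, -0.0828, 0.076]
tool_rot: [3.141, -0.0, 2.876]
contact_force: [-0.1, 0.5, 0.6]
opening: 0.001
grip_force: 0.0
time: 5.25
tool_pos: [0.4918, -0.0828, 0.074]
tool_rot: [3.142, -0.0, 2.876]
contact_force: [0.6, -0.1, 0.4]
opening: 0.0004
grip_force: 0.0
time: 5.5
tool_pos: [0.4918, -0.0828, 0.072]
tool_rot: [3.141, -0.0, 2.876]
contact_force: [-0.2, 1.0, -0.1]
opening: 0.0005
grip_force: 0.0
```

Run:
```python
from h import *
a=robot.read_camera('scene')[130:230,190:300,::-1];b=robot.read_camera('top')[150:250,220:330,::-1]
cv2.imwrite('pics/z1.png',np.hstack([cv2.resize(x,(396,360),interpolation=cv2.INTER_CUBIC) for x in (a,b)]))
```

```text
(no output)
```

View pics/z1.png

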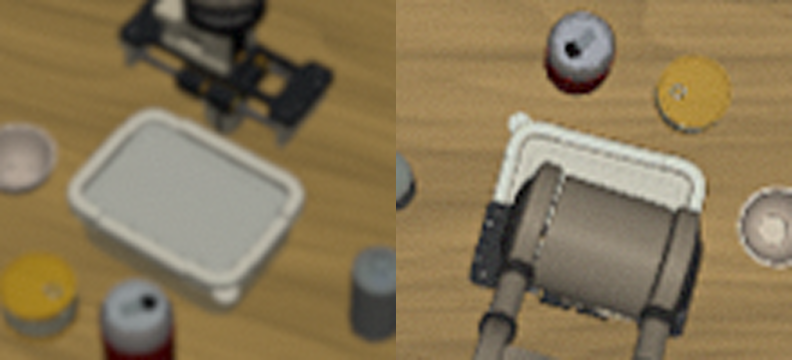

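The scene crop shows the visible finger end at (225,125), above the near rim at (225,150), so the tips probably stand higher than nominal. I'll keep descending slowly until there is contact.

```bash
python3 -m jog '[[[-1,0,0,0.001,0],[-1,0,0,0.002,0],[-1,0,0,0.003,0],[-1,0,0,0.003,0]]]' | grep -E 'pos|contact'
python3 -m jog '[[[-1,0,0,0.001,0],[-1,0,0,0.002,0],[-1,0,0,0.003,0],[-1,0,0,0.003,0]]]'| grep -E 'pos|contact'
python3 - <<'E'
from h import *
a=robot.read_camera('wrist')[150:310,160:360,::-1];b=cv2.imread('pics/w2.png')[150:310,160:360]
cv2.imwrite('pics/z2.png',np.hstack([cv2.resize(x,(400,320),interpolation=cv2.INTER_NEAREST) for x in (a,b)]))
E
```

```text
tool_pos: [0.4917, -0.0828, 0.069]
contact_force: [-0.3, 0.8, 1.3]
tool_pos: [0.4917, -0.0828, 0.066]
contact_force: [0.1, 0.2, 0.1]
```

View pics/z2.png

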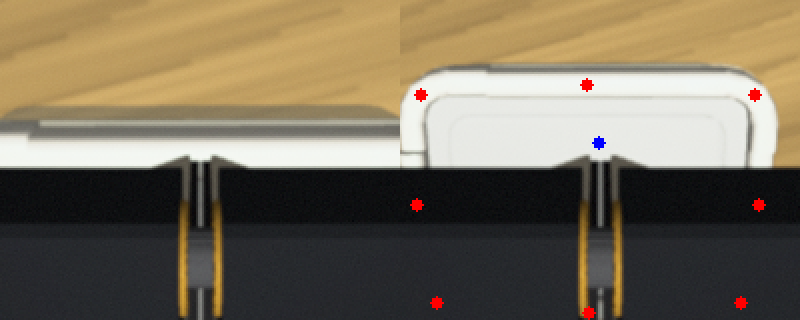

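```bash
for i in 1; do python3 -m jog '[[[-1,0,0,0.001,0],[-1,0,0,0.002,0],[-1,0,0,0.003,0],[-1,0,0,0.003,0]]]' | grep -E 'pos|contact'; done
python3 - <<'E'
from h import *
s=robot.observe();print(s['contact_force'],s['torque'],s['tool_pos'])
m=robot.camera_model('wrist');M=np.array(m['mount']);K=np.array(m['camera_matrix'])
im=robot.read_camera('wrist')
# tip edge rows near the centre column
print(im[215:245,240:280:4].mean(2).astype(int))
E
```

```text
tool_pos: [0.4917, -0.0828, 0.063]
contact_force: [-0.6, 0.2, 0.1]
[-0.60867802  0.18170821  0.06109708] [-0.05543993  0.00599099  0.00464474] [ 0.49174534 -0.08282156  0.06298057]
[[106 107 108 108 109 109 109 109 109 109]
 [105 103 105 107 106 105 105 104 106 107]
 [110 106 108 106 111 108 110 109 111 109]
 [111 113 112 112 112 114 114 112 114 113]
 [124 123 119 123 121 122 123 126 124 123]
 [148 146 149 146 148 149 149 150 148 149]
 [177 180 180 180 180 181 182 183 182 181]
 [210 208 209 208 209 210 209 211 212 211]
 [228 228 228 227 228 228 228 229 229 228]
 [234 234 235 234 234 235 233 234 235 234]
 [237 238 237 238 238 237 238 238 238 238]
 [240 241 241 238 241 241 241 238 241 241]
 [243 243 242 199 243 243 242 203 242 242]
 [244 244 223 124 244 245 241 127 228 244]
 [245 241 154  87 224 241 217  87 162 239]
 [243 193  97  85 143 201 139  84 101 199]
 [218 118  86  89  53 139  54  87  84 128]
 [144  83  80  87  16 125  29  85  82  83]
 [ 69  58  58  84  16 124  26  84  56  57]
 [ 26  26  29  81  17 125  28  79  28  27]
 [ 14  14  16  82  12 125  22  76  13  17]
 [ 10  16  15  78  12 125  23  70  16  14]
 [ 13  14  11  78  16 124  23  72  15  12]
 [ 17  18  14  81  16 120  20  71  14  16]
 [ 13  14  14  79  15 114  19  70  14  15]
 [ 13  15  16  79  14 108  18  70  17  18]
 [ 14  15  13  80  15  96  12  70  16  15]
 [ 12  14  14  80  10 102  18  70  14  17]
 [ 15  15  15  79  11 110  17  70  17  13]
 [ 12  13  15  79  13 113  18  69  11  16]]
```

```bash
python3 -m jog '[[[-1,0,0,0.001,0],[-1,0,0,0.002,0],[-1,0,0,0.003,0],[-1,0,0,0.003,0]]]' | grep -E 'pos|contact'
python3 -m jog '[[[-1,0,0,0.001,0],[-1,0,0,0.002,0],[-1,0,0,0.002,0]]]' | grep -E 'pos|contact'
```

```text
tool_pos: [0.4917, -0.0828, 0.06]
contact_force: [0.2, -0.2, 0.5]
tool_pos: [0.4918, -0.0828, 0.058]
contact_force: [0.2, 0.5, 0.5]
```

```bash
python3 -m jog '[[[-1,0,0,0.001,0],[-1,0,0,0.002,0],[-1,0,0,0.002,0]]]' | grep -E 'pos|contact'
```

```text
tool_pos: [0.4918, -0.0828, 0.056]
contact_force: [-0.0, 0.1, 0.7]
```

```bash
python3 -m jog '[[[-1,0,0,-0.03,0],[0,0,0,-0.06,0],[0,0,0,-0.06,0],[0,0,0,-0.06,0],[0,0,0,-0.06,0]]]'
python3 - <<'E'
from h import *
a=robot.read_camera('wrist')[:,:,::-1];s=robot.observe()
m=robot.camera_model('wrist');K=np.array(m['camera_matrix']);d=np.array(m['dist_coeffs']);M=np.linalg.inv(np.array(m['mount']))
o=s['opening']/2
q=cv2.projectPoints(np.array([[x,y,.008] for x in(-.0095,.0095) for y in (-o,o)]),cv2.Rodrigues(M[:3,:3])[0],M[:3,3],K,d)[0].reshape(-1,2);print(q,s['opening'])
b=robot.read_camera('scene')[110:230,170:330,::-1]
cv2.imwrite('pics/z3.png',np.hstack([a[120:384,56:456],cv2.resize(b,(352,264),interpolation=cv2.INTER_CUBIC)]))
E
```

```text
time: 7.95
tool_pos: [0.4915, -0.0827, 0.1159]
tool_rot: [3.141, -0.0, 2.876]
contact_force: [-1.6, 0.8, 0.5]
opening: 0.0226
grip_force: 0.0
[[238.81956305 235.7417619 ]
 [280.49331067 235.73112677]
 [238.28824965 207.34521475]
 [280.98787147 207.33175632]] 0.02661151993173709
```

View pics/z3.png

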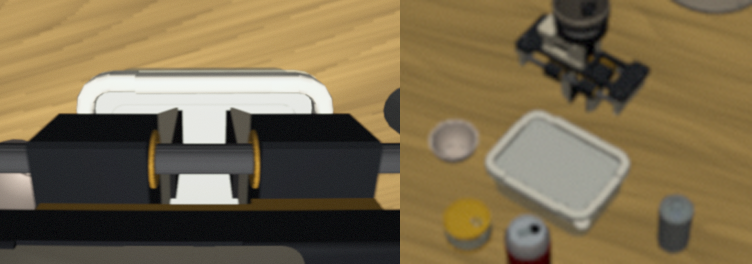

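Run:
```python
from h import *
s=robot.observe();print(s['opening'],s['qpos'])
m=robot.camera_model('scene');E=R.from_euler('xyz',m['attitude']).as_matrix()
T=R.from_euler('xyz',s['tool_rot'])
for dz in (.008,0,-.02,-.04,-.06):
    P=np.array([T.apply([0,y,dz])+[.4915,-.0827,.1159] for y in(-.015,.015)])
    q=cv2.projectPoints(P,cv2.Rodrigues(E.T)[0],-E.T@np.array(m['position']),np.array(m['camera_matrix']),np.array(m['dist_coeffs']))[0].reshape(-1,2)
    print(dz,((q-[170,110])*2.2+[400,0]).round(0).tolist())
```

```text
0.030393254905081827 [-3.20733448e-01  3.77097574e-01  1.71313194e+00  9.56923713e-05
  1.05347273e+00 -1.62573077e+00]
0.008 [[573.0, 114.0], [589.0, 123.0]]
0 [[572.0, 111.0], [589.0, 119.0]]
-0.02 [[572.0, 102.0], [589.0, 111.0]]
-0.04 [[572.0, 94.0], [589.0, 103.0]]
-0.06 [[572.0, 85.0], [589.0, 94.0]]
```

The wrist and scene views agree that the visible finger ends are about 26 mm behind the TCP, not 8 mm ahead of it. Contact should therefore come at a TCP height of about 0.049. I'll press the near section again to check.

```bash
python3 -m jog '[[[-1,0,0,0.03,0],[-1,0,0,0.055,0],[-1,0,0,0.06,0],[-1,0,0,0.06,0],[-1,0,0,0.06,0]]]' | grep -E 'pos|contact|opening'
python3 -m jog '[[[-1,0,0,0.001,0],[-1,0,0,0.002,0],[-1,0,0,0.003,0],[-1,0,0,0.003,0]]]'| grep -E 'pos|contact|opening'
python3 -m jog '[[[-1,0,0,0.001,0],[-1,0,0,0.002,0],[-1,0,0,0.002,0]]]'| grep -E 'pos|contact'
```

```text
tool_pos: [0.4919, -0.0828, 0.0563]
contact_force: [-0.3, -0.2, 1.2]
opening: 0.0067
tool_pos: [0.4922, -0.0829, 0.0537]
contact_force: [0.7, 0.3, 0.4]
opening: 0.0005
tool_pos: [0.4918, -0.0828, 0.0511]
contact_force: [-1.0, -0.3, 0.2]
```

```bash
python3 -m jog '[[[-1,0,0,0.001,0],[-1,0,0,0.002,0],[-1,0,0,0.002,0]]]'| grep -E 'pos|contact'
python3 -m jog '[[[-1,0,0,0.001,0],[-1,0,0,0.002,0],[-1,0,0,0.002,0]]]'| grep -E 'pos|contact'
```

```text
tool_pos: [0.4918, -0.0828, 0.049]
contact_force: [-0.4, -0.0, 0.0]
tool_pos: [0.4918, -0.0828, 0.047]
contact_force: [-0.2, 0.0, -0.8]
```

```bash
python3 -m jog '[[[-1,0,0,0.001,0],[-1,0,0,0.002,0],[-1,0,0,0.002,0]]]'| grep -E 'pos|contact'
python3 -m jog '[[[-1,0,0,0.001,0],[-1,0,0,0.002,0],[-1,0,0,0.002,0]]]'| grep -E 'pos|contact'
python3 - <<'E'
from h import *
a=robot.read_camera('wrist')[150:310,160:360,::-1];b=robot.read_camera('scene')[130:210,200:300,::-1]
cv2.imwrite('pics/z4.png',np.hstack([cv2.resize(x,(400,320),interpolation=cv2.INTER_CUBIC) for x in (a,b)]))
E
```

```text
tool_pos: [0.4918, -0.0828, 0.045]
contact_force: [0.3, 0.7, -0.2]
tool_pos: [0.4919, -0.0828, 0.0431]
contact_force: [0.4, -0.0, 0.1]
```

View pics/z4.png

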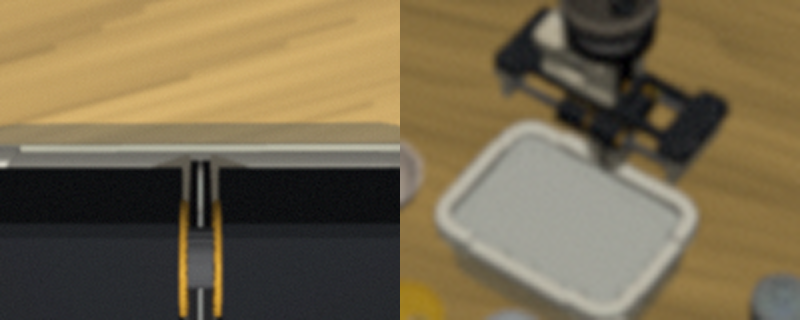

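The scene crop shows the fingertip end at (608,165), practically on the near rim. The wrist view has the tip at (200,160), over the rim. I've used all ten pictures, so I'll carry on by force.

```bash
python3 -m jog '[[[-1,0,0,0.001,0],[-1,0,0,0.002,0],[-1,0,0,0.002,0]]]'| grep -E 'pos|contact'
python3 -m jog '[[[-1,0,0,0.001,0],[-1,0,0,0.002,0],[-1,0,0,0.002,0]]]'| grep -E 'pos|contact'
```

```text
tool_pos: [0.4918, -0.0828, 0.041]
contact_force: [0.5, -0.5, 0.9]
tool_pos: [0.4918, -0.0828, 0.039]
contact_force: [-0.3, -0.4, -0.0]
```

```bash
python3 -m jog '[[[-1,0,0,0.001,0],[-1,0,0,0.002,0],[-1,0,0,0.002,0]]]'| grep -E 'pos|contact'
```

```text
tool_pos: [0.492, -0.0829, 0.0381]
contact_force: [-2.3, -0.0, 9.0]
```

Contact reads 9 N at a TCP height of about 0.038, so the real tips are about 37 mm above the TCP. The body hangs low too, so I must keep it clear of the shaker and can. Pressing on.

```bash
python3 -m jog '[[[-1,0,0,0.001,0],[-1,0,0,0.002,0],[-1,0,0,0.002,0]]]'| grep -E 'pos|contact'
python3 -m jog '[[[-1,0,0,0.001,0],[-1,0,0,0.002,0],[-1,0,0,0.002,0]]]'| grep -E 'pos|contact'; python3 -c "
from cell import robot
s=robot.observe();print(s['torque'],s['time'])"
```

```text
tool_pos: [0.4921, -0.0829, 0.0373]
contact_force: [-5.5, 1.8, 22.4]
tool_pos: [0.4922, -0.0829, 0.0365]
contact_force: [-10.1, 2.2, 34.2]
[ 0.51868438  1.88873039 -0.00545571] 11.4
```

```bash
python3 -m jog '[[[-1,0,0,-0.02,0],[-1,0,0,-0.05,0],[-1,0,0,-0.083,0],[-1,0,0,-0.083,0],[-1,0,0,-0.083,0]]]'| grep -E 'pos|contact|time'
python3 - <<'E'
from h import *
a=robot.read_camera('wrist')[:,:,::-1];cv2.imwrite('pics/w5.png',a)
t=robot.read_camera('top')[:,:,::-1];cv2.imwrite('pics/top5.png',t)
sc=robot.read_camera('scene')[:,:,::-1];cv2.imwrite('pics/scene5.png',sc)
b=cv2.imread('pics/z3.png')[:264,:400];a=a[120:384,56:456]
print(robot.observe()['tool_pos'])
for nm,i in (('before',b),('after',a)):
    print(nm)
    print(np.c_[np.arange(62,86),i.mean(2)[62:86,85:330:15].astype(int)])
E
```

```text
time: 11.82
tool_pos: [0.4931, -0.0832, 0.1178]
contact_force: [-0.0, 0.7, -0.0]
[ 0.49102651 -0.08256331  0.11502916]
before
[[ 62 140 144 146 145 139 155 156 161 149 145 144 150 144 156 155 158 155]
 [ 63 144 143 148 144 136 159 154 162 148 147 148 149 149 154 157 157 151]
 [ 64 144 145 147 143 138 160 156 159 145 148 153 146 150 155 158 157 148]
 [ 65 144 146 146 142 148 158 157 157 146 147 152 144 156 155 160 158 143]
 [ 66 143 146 144 139 155 155 159 150 142 146 150 143 152 156 160 154 139]
 [ 67 141 146 145 131 145 142 146 136 133 133 137 131 138 153 157 152 138]
 [ 68 143 147 145 122 129 126 127 115 119 120 118 122 120 139 159 149 140]
 [ 69 145 148 138 114 124 123 123 119 121 123 118 125 126 133 160 145 142]
 [ 70 143 149 125 110 143 142 146 143 145 148 146 148 151 154 179 142 148]
 [ 71 145 147 108 107 155 155 155 152 152 154 147 150 147 149 170 140 156]
 [ 72 146 144 100 105 133 132 129 130 126 125 125 125 122 122 131 139 161]
 [ 73 148 125 106 112 109 109 108 109 106 108 106 107 108 107 101 140 160]
 [ 74 148 109 134 146 107 107 109 110 111 110 112 109 113 111 101 142 160]
[... 1933 characters left out ...]
241 241 236 236 217 160]
 [ 77 134 234 241 241 241 242 241 242 241 241 241 242 242 239 239 228 162]
 [ 78 140 238 240 241 241 242 242 241 242 241 241 241 241 241 240 233 159]
 [ 79 151 240 241 241 241 241 241 241 241 241 241 241 241 241 241 237 155]
 [ 80 167 240 240 241 241 241 241 241 241 241 241 241 241 242 241 240 155]
 [ 81 191 240 240 241 241 240 241 241 241 240 241 241 241 241 240 240 154]
 [ 82 212 239 241 241 241 241 240 240 240 241 240 240 240 242 241 240 161]
 [ 83 228 239 240 241 240 240 240 240 240 239 239 240 240 241 240 239 170]
 [ 84 233 239 239 240 238 238 238 238 237 238 237 237 236 241 240 240 188]
 [ 85 236 239 238 238 233 233 233 232 232 232 232 231 230 241 240 240 204]]
```

The row profiles show the near section clicked: it now lines up with the shut near-right corner. Near-left still stands, with its gap visible. I'll press the rest with points chosen so the low body stays clear of the shaker and can.

```bash
sed -i "s/^S=.*/S=dict(near_left=(-64,74),near_right=(-62,-82),right=(0,-90),far_right=(62,-82),far=(66,0),far_left=(62,80),left=(25,90))/; s/'tips z',round(p\[2\]-.008,4)/'z',round(p[2],4)/" st.py; python3 st.py
```

```text
t11.97 z 0.115 yaw 2.876 turn 0.0
near_left [ 0.513 -0.011] [-0.0027  0.0746]
near_right [ 0.474 -0.162] [-0.0046 -0.0814]
right [ 0.532 -0.186] [-0.0666 -0.0894]
far_right [ 0.594 -0.195] [-0.1286 -0.0814]
far [ 0.619 -0.117] [-0.1327  0.0006]
far_left [ 0.636 -0.039] [-0.1287  0.0806]
left [ 0.603 -0.019] [-0.0917  0.0906]
```

```bash
python3 -m jog '[[[-1,-0.003,0.037,0.01,0],[-1,-0.003,0.075,0.02,0],[-1,-0.003,0.075,0.05,0],[-1,-0.003,0.075,0.07,0],[-1,-0.003,0.075,0.07,0]]]'| grep -E 'pos|contact'
python3 -m jog '[[[-1,0,0,0.002,0],[-1,0,0,0.004,0],[-1,0,0,0.006,0],[-1,0,0,0.007,0],[-1,0,0,0.007,0]]]'| grep -E 'pos|contact'
python3 -m jog '[[[-1,0,0,0.001,0],[-1,0,0,0.002,0],[-1,0,0,0.002,0]]]'| grep -E 'pos|contact'
```

```text
tool_pos: [0.5108, -0.0099, 0.0414]
contact_force: [-0.1, 0.3, -0.0]
tool_pos: [0.5148, -0.0116, 0.0398]
contact_force: [-0.5, -1.0, 1.1]
tool_pos: [0.5151, -0.0115, 0.0382]
contact_force: [-2.5, 0.2, 8.2]
```

```bash
python3 -m jog '[[[-1,0,0,0.001,0],[-1,0,0,0.002,0],[-1,0,0,0.002,0]]]'| grep -E 'pos|contact'
python3 -m jog '[[[-1,0,0,0.001,0],[-1,0,0,0.002,0],[-1,0,0,0.002,0]]]'| grep -E 'pos|contact|time'
```

```text
tool_pos: [0.5153, -0.0115, 0.0374]
contact_force: [-5.1, -0.0, 18.2]
time: 13.55
tool_pos: [0.5155, -0.0114, 0.0366]
contact_force: [-7.9, 1.0, 29.6]
```

```bash
python3 -m jog '[[[-1,0,0,-0.02,0],[-1,0,-0.02,-0.05,0],[-1,0,-0.05,-0.08,0],[-1,0,-0.075,-0.08,0],[-1,0,-0.075,-0.08,0]]]'| grep -E 'pos'
python3 -m jog '[[[-1,0,0,0,0]]]'| grep -E 'pos'
python3 - <<'E'
from h import *
a=robot.read_camera('wrist')[:,:,::-1];cv2.imwrite('pics/w6.png',a)
print(np.c_[np.arange(60,84),a[120:384,56:456].mean(2)[60:84,70:345:10].astype(int)])
E
python3 st.py
```

```text
tool_pos: [0.4953, -0.0874, 0.1153]
tool_pos: [0.4946, -0.0845, 0.1136]
[[ 60 129 137 143 144 145 145 142 139 137 159 154 153 158 150 143 145 143
  148 148 140 151 152 154 154 155 153 142 142]
 [ 61 128 140 141 142 144 143 142 134 145 158 152 158 159 147 142 143 146
  150 143 143 154 149 155 156 157 150 137 142]
 [ 62 132 142 140 144 145 142 142 133 156 158 151 157 154 143 144 144 147
  148 139 149 152 152 158 158 155 149 134 145]
 [ 63 136 138 143 142 143 143 138 138 155 151 153 155 148 140 141 138 144
  142 135 143 143 151 159 156 152 147 136 150]
 [ 64 141 140 140 143 145 144 131 135 143 137 143 139 131 124 127 125 128
  122 125 127 126 138 157 157 151 140 141 153]
 [ 65 138 143 143 144 144 138 117 126 126 120 125 118 114 111 112 112 113
  111 114 113 116 120 143 151 146 136 146 154]
 [ 66 139 142 143 144 140 129 109 113 115 112 114 109 107 107 109 106 105
  103 107 105 104 107 118 142 144 134 152 156]
 [ 67 140 140 143 145 131 111 106 105 105 104 110 101 103 103 105 106 102
  104 103 103 102 102 102 117 138 135 156 153]
 [ 68 139 141 144 143 110 101 103 102  99 102 105 105 103 10
[... 1505 characters left out ...]
53 153]
 [ 81 146 151 238 239 240 240 241 241 240 240 240 240 240 240 240 240 240
  240 240 240 241 240 240 240 239 239 153 153]
 [ 82 151 154 238 239 239 241 241 239 240 240 239 239 240 240 240 240 240
  240 240 240 239 240 240 239 239 238 153 151]
 [ 83 151 157 239 239 239 240 240 239 240 239 239 239 239 239 239 240 240
  239 239 239 239 240 240 237 239 239 156 151]]
t14.10 z 0.1131 yaw 2.874 turn -0.001
near_left [ 0.513 -0.011] [0.001  0.0747]
near_right [ 0.474 -0.162] [-0.0011 -0.0813]
right [ 0.532 -0.186] [-0.0632 -0.0892]
far_right [ 0.594 -0.195] [-0.1251 -0.0812]
far [ 0.619 -0.117] [-0.1291  0.0008]
far_left [ 0.636 -0.039] [-0.125   0.0808]
left [ 0.603 -0.019] [-0.088   0.0908]
```

Near, near-left and near-right are now flush. Next I'll press near-right for safety, then right.

```bash
python3 -m jog '[[[-1,-0.001,-0.04,0.03,0],[-1,-0.001,-0.081,0.06,0],[-1,-0.001,-0.081,0.072,0],[-1,-0.001,-0.081,0.072,0]]]'| grep -E 'pos|contact'
python3 -m jog '[[[-1,0,0,0.002,0],[-1,0,0,0.004,0],[-1,0,0,0.006,0],[-1,0,0,0.008,0],[-1,0,0,0.008,0]]]'| grep -E 'pos|contact'
python3 -m jog '[[[-1,0,0,0.001,0],[-1,0,0,0.001,0]]]'| grep -E 'pos|contact'
python3 -m jog '[[[-1,0,0,-0.015,0],[-1,-0.03,-0.004,-0.03,0],[-1,-0.062,-0.008,-0.03,0],[-1,-0.062,-0.008,-0.015,0],[-1,-0.062,-0.008,-0.009,0]]]'| grep -E 'pos|contact'
python3 -m jog '[[[-1,0,0,0.002,0],[-1,0,0,0.004,0],[-1,0,0,0.006,0],[-1,0,0,0.008,0],[-1,0,0,0.008,0]]]'| grep -E 'pos|contact'
python3 -m jog '[[[-1,0,0,0.001,0],[-1,0,0,0.001,0]]]'| grep -E 'pos|contact'; python3 st.py
```

```text
tool_pos: [0.4736, -0.1634, 0.0386]
contact_force: [0.5, -1.9, 3.0]
tool_pos: [0.4749, -0.1622, 0.0364]
contact_force: [-11.3, -3.3, 32.8]
tool_pos: [0.475, -0.1622, 0.036]
contact_force: [-12.9, -2.8, 37.9]
tool_pos: [0.5334, -0.1848, 0.0403]
contact_force: [-0.7, 1.3, 1.2]
tool_pos: [0.5327, -0.1846, 0.0369]
contact_force: [-5.7, 5.7, 28.2]
tool_pos: [0.5328, -0.1847, 0.0366]
contact_force: [-6.9, 6.1, 32.6]
t16.02 z 0.0366 yaw 2.877 turn 0.001
near_left [ 0.513 -0.011] [0.0643 0.1622]
near_right [ 0.474 -0.162] [0.0625 0.0062]
right [ 0.532 -0.186] [ 0.0005 -0.0019]
far_right [ 0.594 -0.195] [-0.0615  0.0061]
far [ 0.619 -0.117] [-0.0656  0.0881]
far_left [ 0.636 -0.039] [-0.0617  0.1681]
left [ 0.603 -0.019] [-0.0247  0.1781]
```

```bash
python3 -m jog '[[[-1,0,0,-0.015,0],[-1,-0.03,0.004,-0.03,0],[-1,-0.062,0.007,-0.03,0],[-1,-0.062,0.007,-0.015,0],[-1,-0.062,0.007,-0.009,0]]]'| grep -E 'pos|contact'
python3 -m jog '[[[-1,0,0,0.002,0],[-1,0,0,0.004,0],[-1,0,0,0.006,0],[-1,0,0,0.008,0],[-1,0,0,0.008,0]]]'| grep -E 'pos|contact'
python3 -m jog '[[[-1,0,0,0.001,0],[-1,0,0,0.001,0]]]'| grep -E 'pos|contact'
python3 -m jog '[[[-1,0,0,-0.015,0],[-1,-0.002,0.04,-0.03,0],[-1,-0.004,0.082,-0.03,0],[-1,-0.004,0.082,-0.015,0],[-1,-0.004,0.082,-0.009,0]]]'| grep -E 'pos|contact'
python3 -m jog '[[[-1,0,0,0.002,0],[-1,0,0,0.004,0],[-1,0,0,0.006,0],[-1,0,0,0.008,0],[-1,0,0,0.008,0]]]'| grep -E 'pos|contact'
python3 -m jog '[[[-1,0,0,0.001,0],[-1,0,0,0.001,0]]]'| grep -E 'pos|contact'; python3 st.py
```

```text
tool_pos: [0.5938, -0.1943, 0.0402]
contact_force: [-0.9, 0.0, 1.2]
tool_pos: [0.594, -0.1946, 0.0369]
contact_force: [-4.5, 5.1, 22.5]
tool_pos: [0.5943, -0.1948, 0.0366]
contact_force: [-3.4, 6.0, 24.5]
tool_pos: [0.6175, -0.1144, 0.0402]
contact_force: [-0.6, 0.1, -0.4]
tool_pos: [0.6203, -0.1172, 0.037]
contact_force: [-2.2, 9.3, 20.8]
tool_pos: [0.6208, -0.1173, 0.0367]
contact_force: [-1.7, 9.4, 24.8]
t18.02 z 0.0367 yaw 2.874 turn -0.001
near_left [ 0.513 -0.011] [0.1318 0.0738]
near_right [ 0.474 -0.162] [ 0.1296 -0.0822]
right [ 0.532 -0.186] [ 0.0676 -0.0901]
far_right [ 0.594 -0.195] [ 0.0056 -0.082 ]
far [ 0.619 -0.117] [ 0.0017 -0.    ]
far_left [ 0.636 -0.039] [0.0058 0.08  ]
left [ 0.603 -0.019] [0.0428 0.0899]
```

```bash
python3 -m jog '[[[-1,0,0,-0.015,0],[-1,0.002,0.04,-0.03,0],[-1,0.005,0.08,-0.03,0],[-1,0.005,0.08,-0.015,0],[-1,0.005,0.08,-0.009,0]]]'| grep -E 'pos|contact'
python3 -m jog '[[[-1,0,0,0.002,0],[-1,0,0,0.004,0],[-1,0,0,0.006,0],[-1,0,0,0.008,0],[-1,0,0,0.008,0]]]'| grep -E 'pos|contact'
python3 -m jog '[[[-1,0,0,0.001,0],[-1,0,0,0.001,0]]]'| grep -E 'pos|contact'
python3 -m jog '[[[-1,0,0,-0.02,0],[-1,0.005,0.002,-0.045,0.1],[-1,0.02,0.005,-0.045,0.22],[-1,0.037,0.01,-0.045,0.34],[-1,0.037,0.01,-0.04,0.4]]]'| grep -E 'pos|rot|contact'
python3 -m jog '[[[-1,0,0,0.015,0],[-1,0,0,0.03,0],[-1,0,0,0.03,0]]]'| grep -E 'pos|rot|contact'; python3 st.py|sed -n '1p;8p'
```

```text
tool_pos: [0.6344, -0.0382, 0.0404]
contact_force: [-0.7, 0.7, 1.7]
tool_pos: [0.6366, -0.0401, 0.0369]
contact_force: [-4.9, 5.8, 21.0]
tool_pos: [0.637, -0.0402, 0.0367]
contact_force: [-3.9, 5.9, 23.6]
tool_pos: [0.5999, -0.0207, 0.0732]
tool_rot: [-3.141, -0.001, 2.468]
contact_force: [1.0, 0.5, -0.3]
tool_pos: [0.5996, -0.0215, 0.0394]
tool_rot: [-3.138, -0.005, 2.473]
contact_force: [-2.2, 0.5, -0.1]
t19.68 z 0.0394 yaw 2.473 turn -0.402
left [ 0.603 -0.019] [-0.0015  0.0041]
```

Position is within a few millimetres, still on the section. I'll press, lift clear over the lid, and check from the pictures numerically.

```bash
python3 -m jog '[[[-1,0,0.003,-0.004,0],[-1,0,0.004,0.001,0],[-1,0,0.004,0.004,0],[-1,0,0.004,0.006,0],[-1,0,0.004,0.008,0]]]'| grep -E 'pos|contact'
python3 -m jog '[[[-1,0,0,0.001,0],[-1,0,0,0.002,0],[-1,0,0,0.002,0]]]'| grep -E 'pos|contact'
python3 -m jog '[[[-1,0,0,-0.03,0],[-1,0,-0.01,-0.07,0],[-1,0.01,-0.02,-0.11,0],[-1,0.04,-0.03,-0.14,-0.1],[-1,0.07,-0.04,-0.15,-0.2]]]'| grep -E 'pos|contact'
python3 -m jog '[[[-1,0.04,0,-0.02,-0.1],[-1,0.08,0,-0.04,-0.2],[-1,0.08,0,-0.04,-0.2],[-1,0.08,0,-0.04,-0.2],[-1,0.08,0,-0.04,-0.2]]]'| grep -E 'time|pos|rot|contact'
```

```text
tool_pos: [0.6061, -0.0171, 0.0375]
contact_force: [-8.2, 0.2, 28.8]
tool_pos: [0.6063, -0.0171, 0.0375]
contact_force: [-10.2, -1.1, 30.8]
tool_pos: [0.527, -0.0056, 0.1868]
contact_force: [0.1, 0.3, 1.2]
time: 21.18
tool_pos: [0.4542, 0.031, 0.2227]
tool_rot: [3.141, 0.002, 2.875]
contact_force: [-0.3, 0.2, 0.1]
```

All eight sections ended at the same stop height (TCP 0.036 to 0.0375 m) under 23-38 N. That is the level of the sections already seen shut. One last check of box and bystander positions before handing in.

```bash
python3 -m jog '[[[-1,0.04,0.02,-0.02,0],[-1,0.08,0.05,-0.04,0],[-1,0.09,0.08,-0.04,0],[-1,0.09,0.12,-0.04,0],[-1,0.09,0.15,-0.04,0]]]'| grep -E 'pos|contact'
python3 -m jog '[[[-1,0,0.04,0,0],[-1,0,0.08,0,0],[-1,0,0.1,0,0],[-1,0,0.1,0,0]]]'| grep -E 'pos|contact'
python3 - <<'E'
from h import *
t0=cv2.imread('pics/top0.png');s0=cv2.imread('pics/scene0.png')
t=robot.read_camera('top')[:,:,::-1].copy();s=robot.read_camera('scene')[:,:,::-1].copy()
for nm,a,b,z in(('top',t0,t,.068),('scene',s0,s,.068)):
    for i in(a,b):
        h=cv2.cvtColor(i,cv2.COLOR_BGR2HSV);m=((h[...,1]<60)&(h[...,2]>140)).astype(np.uint8)
        k,l,st,ce=cv2.connectedComponentsWithStats(m);c=(275,208) if nm=='top' else (241,186)
        ct=max(cv2.findContours((l==l[c[1],c[0]]).astype(np.uint8),0,1)[0],key=cv2.contourArea)[:,0]
        print(nm,cv2.minAreaRect((cast(nm,ct,z)[:,:2]*1000).astype(np.float32)))
for n,(u,v) in dict(shaker=(217,200),can=(271,163),tin=(302,176),ramekin=(326,212)).items():
    p=t0[v-11:v+12,u-11:u+12];r=cv2.matchTemplate(t[v-20:v+21,u-20:u+21],p,cv2.TM_CCOEFF_NORMED);_,q,_,loc=cv2.minMaxLoc(r);print(n,round(q,3),loc[0]-9,loc[1]-9)
# gap under the skirt along left side & far side: absolute change in scene picture along the rim
m=robot.camera_model('scene');E=R.from_euler('xyz',m['attitude']).as_matrix()
def pr(x,y,z):
    P=R.from_euler('z',-.266).apply([x/1000,y/1000,0])+[.5555,-.0995,z/1000]
    return cv2.projectPoints(P.reshape(1,3),cv2.Rodrigues(E.T)[0],-E.T@np.array(m['position']),np.array(m['camera_matrix']),np.array(m['dist_coeffs']))[0].ravel()
for n,(x,y) in dict(far_right=(67,-84),far=(73,0),far2=(73,-30),far_left=(73,70),left=(0,98),left2=(20,98),right=(0,-98)).items():
    u,v=pr(x,y,70);o=[cv2.remap(cv2.cvtColor(i,cv2.COLOR_BGR2GRAY),np.full((1,13),u,np.float32),(v+np.arange(-6,7)).astype(np.float32)[None],cv2.INTER_LINEAR).ravel().tolist() for i in(s0,s)]
    print(n,(round(u),round(v)),*o,sep='\n ')
E
```

```text
tool_pos: [0.4069, 0.2017, 0.2623]
contact_force: [0.0, -1.2, -0.1]
tool_pos: [0.434, 0.2994, 0.2597]
contact_force: [-0.6, -0.9, -0.8]
top ((556.515869140625, -98.31455993652344), (200.38067626953125, 149.3792724609375), 74.94882202148438)
top ((555.7737426757812, -97.63203430175781), (200.1765899658203, 148.33636474609375), 74.62702178955078)
scene ((552.9918823242188, -101.10169982910156), (197.65663146972656, 148.5735626220703), 74.55924987792969)
scene ((557.414794921875, -96.03924560546875), (203.2074432373047, 151.9565887451172), 72.46158599853516)
shaker 0.986 0 0
can 0.996 0 0
tin 0.973 0 0
ramekin 0.992 0 0
far_right
 (209, 185)
 [139, 150, 157, 161, 161, 154, 142, 126, 113, 108, 111, 115, 115]
 [134, 144, 154, 162, 164, 162, 156, 143, 124, 111, 110, 116, 118]
far
 (228, 198)
 [154, 154, 159, 168, 172, 164, 141, 112, 92, 85, 87, 87, 89]
 [159, 157, 162, 171, 178, 169, 146, 116, 95, 89, 89, 90, 91]
far2
 (221, 194)
 [154, 153, 156, 166, 173, 166, 143, 112, 93, 87, 87, 88, 92]
 [159, 155, 161, 171, 178, 170, 148, 115, 95, 88, 88, 91, 94]
far_left
 (246, 208)
 [151, 153, 164, 171, 165, 143, 111, 96, 93, 93, 89, 88, 92]
 [158, 160, 164, 173, 178, 168, 141, 110, 92, 89, 92, 90, 95]
left
 (265, 197)
 [159, 165, 170, 173, 169, 153, 133, 109, 96, 92, 94, 98, 103]
 [163, 169, 176, 178, 173, 158, 138, 112, 96, 94, 96, 101, 107]
left2
 (262, 201)
 [156, 163, 170, 174, 169, 154, 132, 108, 91, 83, 85, 91, 97]
 [161, 167, 176, 178, 173, 158, 137, 110, 96, 86, 88, 92, 99]
right
 (218, 171)
 [105, 103, 104, 107, 114, 128, 148, 165, 171, 165, 148, 132, 129]
 [108, 107, 108, 109, 113, 123, 137, 154, 171, 176, 169, 156, 148]
```

Box and bystanders haven't moved. The far-left, far-right and right edges dropped about 1 px. Far and left didn't change, so they had probably caught already. I'll check that the left and far edges run on evenly from their neighbours.

Run:
```python
from h import *
s0=cv2.imread('pics/scene0.png',0);s=cv2.cvtColor(robot.read_camera('scene'),cv2.COLOR_RGB2GRAY)
m=robot.camera_model('scene');E=R.from_euler('xyz',m['attitude']).as_matrix()
def pr(x,y,z):
    P=R.from_euler('z',-.266).apply([x/1000,y/1000,0])+[.5555,-.0995,z/1000]
    return cv2.projectPoints(P.reshape(1,3),cv2.Rodrigues(E.T)[0],-E.T@np.array(m['position']),np.array(m['camera_matrix']),np.array(m['dist_coeffs']))[0].ravel()
def edge(i,x,y):
    u,v=pr(x,y,70);t=np.arange(-6,7,.1);g=cv2.remap(i,np.full((1,len(t)),u,np.float32),(v+t).astype(np.float32)[None],cv2.INTER_LINEAR).ravel().astype(float)
    g=cv2.GaussianBlur(g[None],(0,0),5).ravel();return round(float(t[10:-10][np.argmin(np.gradient(g)[10:-10])]),1)
for n,pts in dict(left=[(x,98) for x in range(-52,56,8)],far=[(73,y) for y in range(-76,80,8)]).items():
    print(n,[p[0] if n=='left' else p[1] for p in pts]);print(' 0',[edge(s0,*p) for p in pts]);print(' 1',[edge(s,*p) for p in pts])
```

```text
left [-52, -44, -36, -28, -20, -12, -4, 4, 12, 20, 28, 36, 44, 52]
 0 [-1.1, -1.3, -1.3, -2.3, 0.2, -0.0, -0.2, -0.0, 0.2, 0.2, -0.1, -0.8, -0.6, -1.3]
 1 [-0.0, -0.4, -0.1, -0.2, -0.1, -0.0, 0.3, 0.2, -0.0, 0.2, 0.4, -0.0, -0.1, -0.4]
far [-76, -68, -60, -52, -44, -36, -28, -20, -12, -4, 4, 12, 20, 28, 36, 44, 52, 60, 68, 76]
 0 [-1.0, -0.9, -0.5, -0.7, 0.5, 0.4, 0.3, 0.3, 0.3, 0.4, 0.2, 0.4, 0.4, 0.3, 0.3, 0.2, -0.3, -0.7, -0.6, -1.0]
 1 [-0.2, -0.0, 0.4, 0.4, 0.5, 0.4, 0.4, 0.3, 0.3, 0.3, 0.4, 0.4, 0.4, 0.3, 0.3, 0.3, 0.3, 0.2, 0.4, -0.0]
```

The rim is now even along the far and left edges. Far and left had caught already, and their corners were standing before and are down now. Handing in.

```bash
python3 -c "
from cell import robot
print(robot.observe()['time'],robot.hand_in())"
```

```text
the job is handed in; nothing more can be done
22.0833 None
```

I pressed all eight rim sections shut and handed the job in at 22.1 s with the hand clear. The camera and force checks showed every section down and the box and nearby bystanders unmoved, but the hand-in gave no verdict.

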